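Slide the top steel blank off the stack into the welding jig

TASK

Slide the top steel blank off the stack and straight across onto the welding jig beside it, without lifting it: push it in under the sprung hold-down until it is fully home against both pads of the end stop, and also sideways until it touches the side pin, so that it sits square. Push gently so that the stop and the pin are not pushed out of their setting, and leave the rest of the stack and the other things on the bench as they lie.

Things in the scene. Friction and masses are not known exactly. Their poses are not given: they have to be found in the camera images.
- blank_c (a point): Centre (half-way up) of the top blank, the one to move: flat bright steel plate with four small corner holes, 100 mm along its x, 120 mm along its y, 6 mm thick, 0.48 to 0.65 kg, lying loose on plate2, y towards the jig, 5 to 17 mm too far to the seat's -x side. Oiled: slides with 1 to 2 N. Too wide to grip across: push it by its edge or drag it from above
- plate2_c (a point): Centre of the second plate, same size as the blank; it must stay where it is, as the others below. Its top face is 38 mm above the bench, 1.5 mm higher than the jig's bed. The plates lie up to 5 mm and 2 degrees out of line with one another. From the stack's edge to the bed there is an open gap of 30 to 52 mm, which the blank bridges
- plate3_c (a point): Centre of the third plate, must stay where it is
- plate4_c (a point): Centre of the lowest plate, must stay where it is; it lies on a fixed stand of two square tubes, 20 mm high, 118 mm long along the plates' y
- seat (a point): Centre of the blank when it lies on the fixed jig's bed against the side pin and an end stop set to 0; y leads from the stack into the jig, x to the side pin, z up. The end stop is adjustable and is set 0 to 30 mm further along +y, differently each time and not measured: find it by feel. The bed's top is 3 mm below this point, 36.5 mm over the bench; it spans x -38 to 75, y -56 to 150 mm
- side_pin: Round steel eccentric pin, 12 mm in diameter, 14.5 mm tall, on the bed at x = +56, y = +10 mm of the seat (its face touches the blank's +x edge at x = +50). Turned out of setting by a push of more than 25 N. Origin: bed height, below the seat
- roller (a point): Axis of the free-turning steel roller (18 mm in diameter, 14 mm long) at the end of the sprung hold-down finger, at x = 0, y = +45 mm of the seat. Idle, its underside is 4 mm over the bed; the blank's edge lifts it 2 mm and passes below it, for a few newtons of push; it then presses the blank down with about 3 N. The hold-down is 40 mm high over the bed
- enclosure: Bystander: finished sheet-steel box, 100 x 100 x 93 mm with two foot flanges and a round boss on top (113 mm high in all); origin at the centre of its underside
- hammer: Bystander: hammer, 260 mm long, lying flat; origin at the middle of its underside
- flange: Bystander: round flange, 80 mm in diameter, 6 mm thick with a 32 mm bush on it (32 mm high in all); origin at the centre of its underside
- magnet_square: Bystander: L-shaped magnetic welding square, legs of about 90 mm, 14 mm high; origin at the underside of one leg's middle
- jig: The fixed welding jig; origin on the bench 39.5 mm below the seat, same axes. Its end stop is a dark bar across the bed under the hold-down, 13 mm high, with two flat round pads 10 mm wide at x = -30 and +30 mm; the blank's leading edge meets them at y = 60 to 90 mm. Two thumb screws nip it only lightly: it holds up to about 15 N and slips out of its setting above that
Not all that is in view belongs to the job. What is shaped like the part that bears blank_c but green is not meant.

How it is judged:
By the outcome, as a careful person would: the job done as asked, in the order asked, and still so for the second after the job is handed in, with the robot touching nothing.
It also fails if it takes over 58 s, if anything falls off the work surface, if the arm or the gripper's body presses on something with over 40 N, if the wrist force passes 120 N, or if a joint passes its speed limit or range.

ROBOT

A 6-joint arm with a two-finger parallel gripper is mounted at the origin on the work surface. World frame = base frame: x ahead of the robot, y to its left, z up, the work surface at z = 0. Lengths are in m, angles in rad, forces in N, time in s.
With the tool pointing down it reaches from about 0.35 to 0.975 m from the base axis. Payload 4.9 kg.
Tool frame: the origin (TCP) lies between the finger pads; the fingertips stand 14 mm ahead of it and the grasp point (between the pads) lies 5 mm behind it (manip.finger_overhang is the distance from the TCP to the fingertips, in m); z points along the fingers, y is the line along which they close (so a half turn about z gives the same grasp; the last joint's range is limited). The gripper opens to 85 mm and grips with 20 to 120 N. Pads are 22 mm wide; open, the fingers measure 114 mm over their backs; the gripper's body (76 mm by 85 mm) begins 54 mm behind the grasp point. The pads swing forward as they close: fully open they stand 13 mm farther back than shut.
Start: joints at [1.039, 0.053, 1.613, -0, 1.476, -0.119], TCP at [0.251, 0.572, 0.245] pointing down, gripper open.
Joint ranges: [-3.01, 3.01], [-1.01, 2.22], [0.06, 2.58], [-1.02, 4.17], [0.09, 2.62], [-3.14, 3.14]. Speed limits (rad/s): [2.57, 2.57, 3.14, 3.14, 3.14, 3.14].

INTERFACE

Orientations are given as a unit quaternion [w, x, y, z].
In Python, from plant import manip, grab_frame gives the robot as it stands.
- The arm moves only by the tool servo_tool, never from a script. Its argument "deltas" is a list that holds one entry, the list of rows, each a list of 5 numbers: the opening in per cent of the stroke, from 0 (shut) to 100 (fully open), then the shift along the world's x, y, z in m, then the turn about the world's z in degrees. A call has exactly 8 rows; each row shifts and turns the commanded pose from where the row before left it; what a row does not reach is not made up. A row lasts 1/10 s, in which the tool goes at most 50 mm and 8.59 degrees, less where a joint would pass 70% of its speed; a pose out of reach is approached as far as the arm can. A call is refused whole if a number of a shift passes 0.05 or a number of a turn 8.59, either way. A call with a gripper value outside its range is refused whole. The fingers move at their own pace and stop on an object; the grip force is fixed at half the most. Time passes only in rows, so rows that do not move let the fingers close, or fill a call up. It gives the time, the measured TCP pose, the force, the opening and the grip force at its end, in the units of the state.
- manip.state(): the state, without advancing time (a new reading comes with each control period).
- grab_frame(name): name is "scene" or "top" or "wrist"; returns a dict with "pixels" (384x512x3 uint8, red, green, blue), "z_map" (384x512 float32, m along the optical axis (not along the pixel's ray), 0 where there is no reading), "fx", "fy", "cx", "cy" (pixels), "rvec" (rotation vector, rad) and "tvec" (3), from world to camera coordinates, as OpenCV has them; the wrist camera has in their place "T_tool_cam" (4x4, takes a point from camera to tool coordinates, whose origin is the TCP and whose axes are the flange's). Camera axes: x right, y down, z forward; pixel columns grow to the right and rows downward; lengths in m; the calibration is good to about 2 mm. A picture is of the moment at which its call begins: read the wrist's pose just before it.
- manip.job_done(): hands the job in; it is judged then, once.
The state is a dict: "time": time; "joint_pos": joint angles; "joint_vel": joint speeds; "joint_efforts": joint torques, N m; "tool_pos": TCP position; "tool_rot": TCP orientation; "contact_force": force on the tool from outside, world axes, zero at the start; "ft_torque": the same for the moment, N m; "gripper_width": opening from 0.0 (shut) to 1.0 (fully open); "grasp_force": force on a finger pad.
Only numpy, scipy, OpenCV 4.12 (cv2) and the standard library are available. Lean on these libraries where they do the work, as an engineer would, in place of code of your own. Each camera call takes 0.05 s, during which the arm holds its last target. There are 200 camera calls.

## Working session

There is one attempt and no reset: what is moved stays moved. The work goes in short steps, Python scripts to look and compute and a tool call to move; the robot and the scene stay as the last step left them, time stands still between calls to the robot, and variables do not carry over. Pictures are saved under pics/ and viewed, at most 10 in all, crops included, and the job is handed in when it is done.

Besides the shell and the picture viewer there is one more tool, called after "Call:" as name(argument=value, ...) on one line, values as JSON. servo_tool: Moves the arm, as the interface text tells. Its arguments: {"type":"object","properties":{"deltas":{"type":"array"}},"required":["deltas"]}

```bash
mkdir -p pics; cat > h.py <<'E'
import numpy as np, cv2
from plant import manip, grab_frame
def save(n,p):
    cv2.imwrite(p,cv2.cvtColor(n["pixels"],cv2.COLOR_RGB2BGR))
def pose(f):
    R=cv2.Rodrigues(np.array(f["rvec"],float))[0]; return R,np.array(f["tvec"],float)
def cloud(f):
    z=f["z_map"]; v,u=np.mgrid[:z.shape[0],:z.shape[1]]
    P=np.stack([(u-f["cx"])/f["fx"]*z,(v-f["cy"])/f["fy"]*z,z],-1)
    R,t=pose(f); return (P-t)@R
def ray(f,u,v,h):
    R,t=pose(f); d=np.array([(u-f["cx"])/f["fx"],(v-f["cy"])/f["fy"],1])@R; o=-t@R
    return o+d*(h-o[2])/d[2]
E
python3 - <<'E'
from h import *
import pickle
fr={}
for n in ["scene","top"]:
    f=grab_frame(n); fr[n]=f; save(f,f"pics/{n}0.png"); R,t=pose(f); print(n,-t@R,f["fx"])
pickle.dump(fr,open("fr.pkl","wb"))
print(manip.state())
E
```

```text
scene [ 1.04367271 -0.50523186  0.78368985] 470.3822424593644
top [0.46387169 0.06662331 0.83938655] 353.7015356151461
{'time': 0.1, 'joint_pos': array([ 1.03898355e+00,  5.33147217e-02,  1.61419493e+00,  9.33958363e-06,
        1.47598436e+00, -1.18988957e-01]), 'joint_vel': array([ 2.43968438e-05, -1.75672915e-03, -2.76675669e-03, -3.29107709e-04,
        6.79863354e-04, -9.59978201e-04]), 'joint_efforts': array([ 2.25012457e-05, -3.94905317e+01, -3.71362424e+01, -1.23791951e-04,
        3.96334144e-03, -7.98000087e-06]), 'tool_pos': array([0.25045909, 0.57202212, 0.24414828]), 'tool_rot': array([-3.08325799e-04,  2.04949647e-01,  9.78772056e-01, -8.99304023e-04]), 'contact_force': array([ 0.45423564, -0.04525183, -0.09246002]), 'ft_torque': array([-0.00013994, -0.03850767, -0.06462842]), 'grasp_force': 0.0, 'gripper_width': 1.0045179654131242}
```

View pics/top0.png

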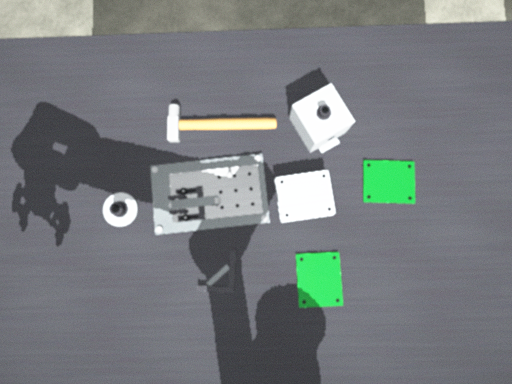

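View pics/scene0.png

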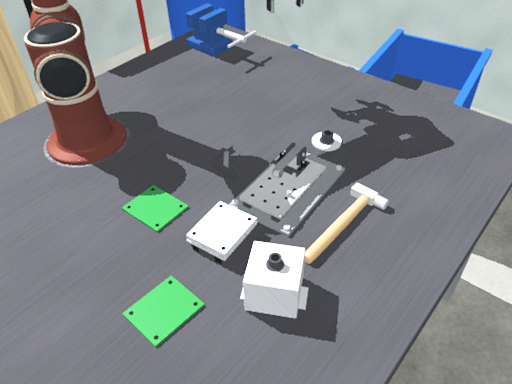

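Top view: the stack's bright blank is at about (305,196), the jig at (210,195). Look-alikes are the green plates at (390,181) and (320,279), rejected by colour, and the white enclosure at (322,118), rejected because it is a box. The blank at (305,196) is chosen; I'll check it in a close crop and measure it.

```bash
python3 - <<'E'
from h import *
import pickle
fr=pickle.load(open("fr.pkl","rb")); f=fr["top"]; C=cloud(f); h=C[...,2]
px=f["pixels"].astype(int)
m=((abs(h-.044)<.006)&(px.min(-1)>150)).astype(np.uint8)
m[:,:272]=0; m[:, 345:]=0; m[:160]=0
n,l,s,c=cv2.connectedComponentsWithStats(m); i=1+s[1:,4].argmax(); print(s[i],c[i])
cn=max(cv2.findContours((l==i).astype(np.uint8),0,2)[0],key=cv2.contourArea)
r=cv2.minAreaRect(cn); print(r)
W=np.array([ray(f,u,v,.044) for u,v in cv2.boxPoints(r)]); print("blank corners",W.round(4), W.mean(0), np.linalg.norm(np.diff(W,axis=0),axis=1))
# jig bed by height
m=((abs(h-.0365)<.004)).astype(np.uint8); m[:,272:]=0;m[:145]=0;m[245:]=0;m[:,:145]=0
cn=max(cv2.findContours(m,0,2)[0],key=cv2.contourArea); r=cv2.minAreaRect(cn)
W=np.array([ray(f,u,v,.0365) for u,v in cv2.boxPoints(r)]); print("bed",r,W.round(4),W.mean(0), np.linalg.norm(np.diff(W,axis=0),axis=1))
for v in range(155,238,6): print(v,(h[v,148:276:6]*1000).round().astype(int))
cr=cv2.resize(f["pixels"][140:250,140:350],None,fx=3.8,fy=3.8,interpolation=cv2.INTER_CUBIC)
cv2.imwrite("pics/crop.png",cr[...,::-1])
E
```

```text
[ 276  171   60   51 2358] [305.0466497  195.76844784]
((305.05999755859375, 195.92001342773438), (44.830570220947266, 54.44722366333008), 81.8698959350586)
blank corners [[ 0.585   0.0319  0.044 ]
 [ 0.599  -0.0911  0.044 ]
 [ 0.498  -0.1     0.044 ]
 [ 0.4842  0.0211  0.044 ]] [ 0.54157782 -0.0345131   0.044     ] [0.12372458 0.10139348 0.12184555]
bed ((215.40606689453125, 193.45651245117188), (49.0052375793457, 89.55885314941406), 83.8844985961914) [[0.6022 0.2771 0.0365]
 [0.6183 0.0711 0.0365]
 [0.5057 0.0624 0.0365]
 [0.4898 0.265  0.0365]] [0.55401201 0.16889307 0.0365    ] [0.20669654 0.1128789  0.20325071]
155 [ 0 -1 -2  0  0  0  1  0  1  1  2  1  0  2 -2  0 -2 11 10  9  1  1]
161 [-2  0  0  0 -1 -1  1  1 12  9 12 11  9 10 11  8 11  9 13  9  0  0]
167 [ 2 15 11  9 10  8 12  8 11  9 10 11 11 11 12 36 39 33 36 11 -1 -1]
173 [-2 10 12 11 10 37 36 37 34 34 37 36 35 36 35 34 37 38 36 11  1 -1]
179 [-1  9  8 12 38 39 37 37 36 35 37 36 36 37 36 36 36 37 34 12 -1  0]
185 [ -1  10  11  12  35  34  36  37  36 839  38  35  34  35  36  36  34  38
  36  10   0   0]
191 [-1 11  7  9 35 40 52 41 38 47 35 36 38 36 37 35 37 38 35  7  1  0]
197 [-1 11  9 10 70 73 68 36 36 69 69 63 40 35 39 36 36 37 36 10 -2  0]
203 [ 2  9  9  7 70 67 66 69 69 68 69 66 51 37 36 36 36 36 36 11 -1 -1]
209 [-1 10 10 12 68 66 73 36 38 50 37 36 34 38 35 35 34 35 37 34  8 -3]
215 [ 2  9  7 10 36 39 49 40 38 49 36 38 37 35 38 38 32  9 10  8 10 -4]
221 [ 1  8  8  7 10 41 36  9  9 13 11  8 10 11  9  9 12 11  9 10  8 -2]
227 [ 0  0 15  7 10 11  9 11  9  7  9 11 10  3 -1 -1  1 -4  0 -1 -1 -2]
233 [  0  -1  10   9  -1  -2   0   1  -2  -2   2   2  -1   1  -1  -1 839  -1
  -1  -1   0  -2]
```

View pics/crop.png

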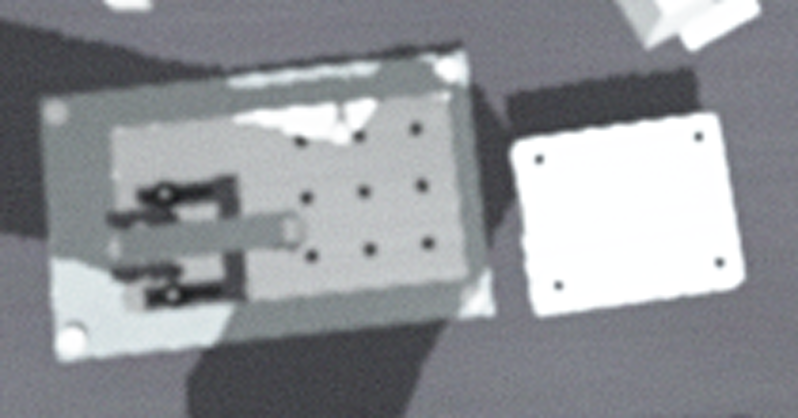

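The crop shows the bright blank with its four holes, its edge nearest the jig at crop column 515–540. The stop bar is at crop column about 235, with the roller at (290,230). The 113×206 mm bed and the 101×122 mm blank match the sizes given, with the jig yaw about 4.5° and the blank about 6.5°. Moving with shut fingers to behind the blank's far edge.

Call:
servo_tool(deltas=[[[0, 0.0187, -0.0433, 0, -3.9], [0, 0.0187, -0.0433, 0, -3.9], [0, 0.0187, -0.0433, 0, -3.9], [0, 0.0187, -0.0433, 0, -3.9], [0, 0.0187, -0.0433, 0, -3.9], [0, 0.0187, -0.0433, 0, -3.9], [0, 0.0187, -0.0433, 0, -3.9], [0, 0.0187, -0.0433, 0, -3.9]]])

```text
time: 0.9
tool_pos: [0.4004, 0.2243, 0.245]
tool_rot: [-0.0, 0.462, 0.887, -0.0]
contact_force: [1.5, 0.1, -0.3]
gripper_width: 0.0
grasp_force: 0.0
```

Call:
servo_tool(deltas=[[[0, 0.0187, -0.0433, 0, -3.9], [0, 0.0187, -0.0433, 0, -3.9], [0, 0.0187, -0.0433, 0, -3.9], [0, 0.0187, -0.0433, 0, -3.9], [0, 0.0187, -0.0433, 0, -3.9], [0, 0.0187, -0.0433, 0, -3.9], [0, 0.0187, -0.0433, 0, -3.9], [0, 0.0187, -0.0433, 0, -3.9]]])

```text
time: 1.7
tool_pos: [0.5501, -0.1222, 0.2448]
tool_rot: [-0.0, 0.684, 0.73, -0.0]
contact_force: [0.6, 0.0, 0.7]
gripper_width: -0.002
grasp_force: 0.0
```

```bash
cat >> h.py <<'E'
from scipy.spatial.transform import Rotation as Ro
J0=np.array([0.5392,0.1206]); YAW=np.deg2rad(4.5)
def tojig(p):
    p=np.asarray(p); c,s=np.cos(YAW),np.sin(YAW); d=p[...,:2]-J0
    return np.stack([d[...,0]*c+d[...,1]*s,-d[...,0]*s+d[...,1]*c],-1)
def wrist():
    s=manip.state(); f=grab_frame("wrist")
    q=s["tool_rot"]; R=Ro.from_quat([q[1],q[2],q[3],q[0]]).as_matrix()
    T=np.eye(4);T[:3,:3]=R;T[:3,3]=s["tool_pos"]; T=T@np.array(f["T_tool_cam"])
    Ti=np.linalg.inv(T); f["rvec"]=cv2.Rodrigues(Ti[:3,:3])[0].ravel(); f["tvec"]=Ti[:3,3]
    return f
def rep():
    s=manip.state(); q=s["tool_rot"]; R=Ro.from_quat([q[1],q[2],q[3],q[0]]).as_matrix()
    print(round(s["time"],2),"tcp",s["tool_pos"].round(4),"jig",(tojig(s["tool_pos"])*1e3).round(1),"closing dir deg",np.degrees(np.arctan2(R[1,1],R[0,1])).round(2),"F",s["contact_force"].round(1),"w",round(s["gripper_width"],2))
E
python3 - <<'E'
from h import *
rep(); print(manip.finger_overhang)
f=wrist(); save(f,"pics/w1.png")
f=grab_frame("top")
for u,v in [(204,193),(204.5,216)]: print(tojig(ray(f,u,v,.0495))*1e3)
E
```

```text
1.7 tcp [ 0.5501 -0.1222  0.2448] jig [  -8.2 -243. ] closing dir deg 3.76 F [0.6 0.  0.7] w -0.0
0.014
[20.30285094 70.88619146]
[-31.3213041   74.35139696]
```

View pics/w1.png

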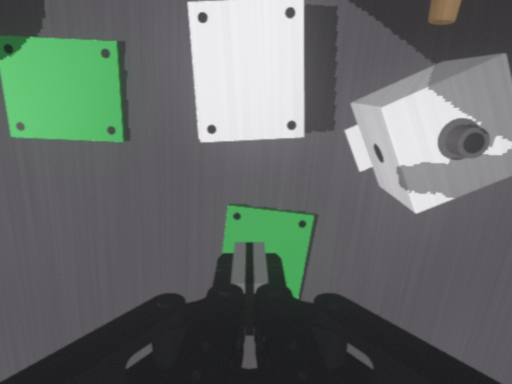

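The wrist view shows the blank's trailing edge running from (200,142) to (304,137). The fingertip sits over empty bench, with the green plate at (268,250) further back. I'll measure the edge from here.

```bash
python3 - <<'E'
from h import *
f=wrist()
m=(f["pixels"].min(-1)>200).astype(np.uint8); m[:, :170]=0; m[:,315:]=0; m[170:]=0
cn=max(cv2.findContours(m,0,2)[0],key=cv2.contourArea)[:,0].astype(float)
P=np.array([ray(f,u,v,.044) for u,v in cn]); 
b=cv2.approxPolyDP(np.float32(tojig(P)*1e3)[:,None],8,True)[:,0]; print(b)
for u,v in [(200,142),(304,137)]: print(ray(f,u,v,.044)[:2],tojig(ray(f,u,v,.044))*1e3)
j=tojig(P)*1e3; e=j[(j[:,1]<-205)&(abs(j[:,0]+10)<40)]; print(np.polyfit(e[:,0],e[:,1],1),len(e))
C=cloud(f); h=C[...,2]; print(h[250,265],np.median(h[60:120,230:280]), tojig(C[141,340:370:6])*1e3, h[141,340:370:6])
E
```

```text
[[ -58.86653   -95.9523  ]
 [ -54.670048 -213.37144 ]
 [  42.671227 -210.13503 ]
 [  40.067684  -97.54809 ]]
[ 0.50151515 -0.10023073] [ -54.8948642  -217.19326759]
[ 0.60054539 -0.08918987] [  44.69635859 -213.95625702]
[ 3.73732310e-02 -2.11650875e+02] 8
0.2413066725575955 0.04324663712272571 [[  90.92945542 -225.21051932]
 [  97.01713311 -225.06845315]
 [ 103.29688876 -225.05532559]
 [ 109.83204235 -225.18148777]
 [ 116.31549535 -225.28082402]] [-0.00054516  0.001019    0.00174858  0.00158149  0.00158684]
```

Call:
servo_tool(deltas=[[[0, 0.001, 0, -0.045, 0.7], [0, 0, 0, -0.045, 0], [0, 0, 0, -0.045, 0], [0, 0, 0, -0.04, 0], [0, 0, 0, -0.0158, 0], [0, 0, 0, 0, 0], [0, -0.0004, 0.005, 0, 0], [0, -0.0004, 0.005, 0, 0]]])

```text
time: 2.65
tool_pos: [0.5522, -0.1105, 0.0575]
tool_rot: [0.002, 0.678, 0.735, 0.001]
contact_force: [0.6, -0.0, 0.4]
gripper_width: 0.001
grasp_force: 0.0
```

Call:
servo_tool(deltas=[[[0, -0.0002, 0.003, 0, 0], [0, -0.0002, 0.003, 0, 0], [0, -0.0002, 0.003, 0, 0], [0, -0.0002, 0.003, 0, 0], [0, -0.0002, 0.003, 0, 0], [0, -0.0002, 0.003, 0, 0], [0, -0.0002, 0.003, 0, 0], [0, -0.0002, 0.003, 0, 0]]])

```text
time: 3.45
tool_pos: [0.5495, -0.0868, 0.0556]
tool_rot: [0.001, 0.678, 0.735, 0.0]
contact_force: [0.5, -2.6, 5.4]
gripper_width: -0.003
grasp_force: 3.1
```

```bash
cat > look.py <<'E'
from h import *
import sys
rep(); f=grab_frame("top"); px=f["pixels"]; C=cloud(f)
x=cv2.resize(px[130:250,140:350],None,fx=3.8,fy=3.8,interpolation=cv2.INTER_CUBIC)
cv2.imwrite(sys.argv[1],x[...,::-1])
E
python3 look.py pics/t2.png
```

```text
3.45 tcp [ 0.5495 -0.0868  0.0556] jig [  -6.  -207.5] closing dir deg 4.64 F [ 0.5 -2.6  5.4] w -0.0
```

View pics/t2.png

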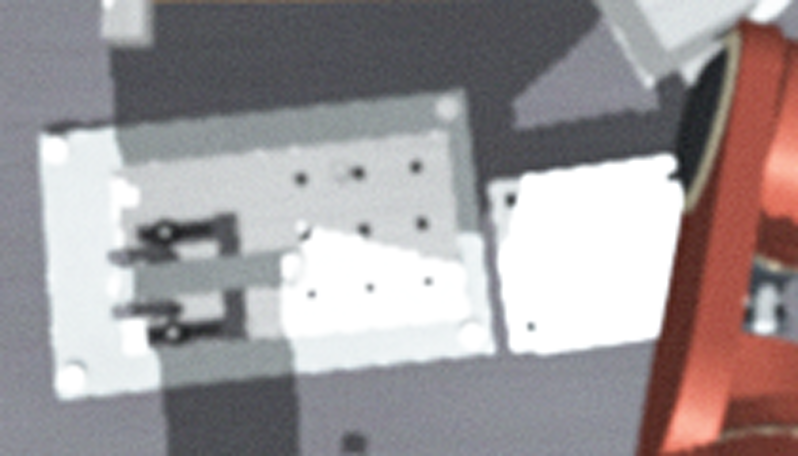

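The top view shows the blank has moved about 15 mm toward the jig, with its leading edge at crop column about 500. I'll check the source of the upward force by rising slightly while pushing.

Call:
servo_tool(deltas=[[[0, 0, 0, 0.0005, 0], [0, 0, 0, 0.0005, 0], [0, -0.0002, 0.002, 0, 0], [0, -0.0002, 0.002, 0, 0], [0, -0.0002, 0.002, 0, 0], [0, -0.0001, 0.002, 0, 0], [0, -0.0001, 0.002, 0, 0], [0, -0.0001, 0.002, 0, 0]]])

```text
time: 4.3
tool_pos: [0.5477, -0.0742, 0.0557]
tool_rot: [0.0, 0.678, 0.735, 0.0]
contact_force: [1.3, -2.6, 5.3]
gripper_width: -0.003
grasp_force: 2.8
```

```bash
python3 - <<'E'
from h import *
rep(); f=wrist(); save(f,"pics/w3.png")
E
```

```text
4.3 tcp [ 0.5477 -0.0742  0.0557] jig [  -6.8 -194.9] closing dir deg 4.65 F [ 1.3 -2.6  5.3] w -0.0
```

View pics/w3.png

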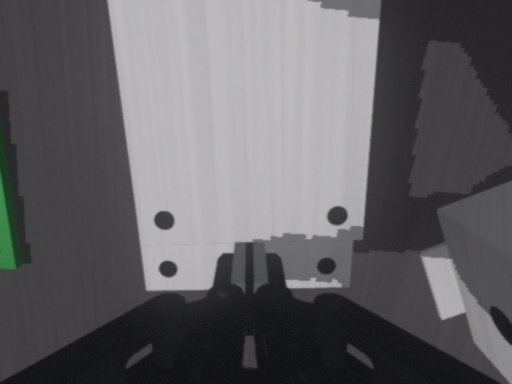

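The wrist view shows the fingertip behind the blank's trailing edge (row 243), with plate2's own edge (row 290) undisturbed below. I suspect the tip grazes plate2, so I'll rise 2 mm.

Call:
servo_tool(deltas=[[[0, 0, 0, 0.0005, 0], [0, 0, 0, 0.0005, 0], [0, 0, 0, 0.0005, 0], [0, 0, 0, 0.0005, 0], [0, 0, 0, 0, 0], [0, 0, 0, 0, 0], [0, 0, 0, 0, 0], [0, 0, 0, 0, 0]]])

```text
time: 5.15
tool_pos: [0.5475, -0.0742, 0.0573]
tool_rot: [-0.0, 0.678, 0.735, -0.0]
contact_force: [0.5, 0.1, -0.6]
gripper_width: 0.001
grasp_force: 0.0
```

```bash
python3 - <<'E'
from h import *
rep(); f=wrist(); C=cloud(f); h=C[...,2]
for v in range(230,262,4): print(v,(h[v,[150,200,225,235,240,248,256,262,280,300]]*1e3).round(1))
m=f["pixels"]; 
g=cv2.cvtColor(m,cv2.COLOR_RGB2GRAY)
# trailing edges below: blank row 243 col 200 ; plate2 row 290
for u in (160,200,300,330):
    c=g[225:310,u].astype(int); print(u,[(225+i,c[i+1]-c[i-1]) for i in range(1,84) if abs(c[i+1]-c[i-1])>12])
for u,v,z in [(200,243,.044),(300,240,.044),(160,291,.038),(345,289,.038)]: print(tojig(ray(f,u,v,z))*1e3)
E
```

```text
5.15 tcp [ 0.5475 -0.0742  0.0573] jig [  -7.  -194.9] closing dir deg 4.65 F [ 0.5  0.1 -0.6] w 0.0
230 [43.9 43.1 43.9 43.2 44.3 42.9 43.3 41.4 42.7 42.7]
234 [43.2 44.4 42.5 44.7 43.3 43.8 43.8 44.6 42.7 43.4]
238 [42.6 42.7 43.1 43.1 42.  43.5 43.5 43.4 42.8 43.4]
242 [37.6 37.6 37.8 46.4 46.3 46.9 47.2 45.5 37.4 37.3]
246 [37.4 37.3 37.5 50.8 51.3 49.9 51.1 50.7 37.6 36.6]
250 [36.9 37.6 37.  55.4 54.7 55.4 54.5 54.4 36.3 36.8]
254 [37.4 37.3 50.  58.7 57.8 58.4 58.2 58.4 38.5 37.8]
258 [36.3 37.2 53.9 61.4 62.  61.8 60.5 61.5 54.1 37.1]
160 [(226, np.int64(56)), (227, np.int64(15)), (261, np.int64(-14)), (262, np.int64(-26)), (263, np.int64(-31)), (264, np.int64(-31)), (265, np.int64(-31)), (267, np.int64(15)), (268, np.int64(30)), (269, np.int64(32)), (270, np.int64(31)), (271, np.int64(26)), (287, np.int64(-40)), (288, np.int64(-80)), (289, np.int64(-67)), (290, np.int64(-21)), (293, np.int64(-15)), (294, np.int64(-23)), (295, np.int64(-15))]
200 [(286, np.int64(-19)), (287, np.int64(-73)), (288, np.int64(-86)), (289, np.int64(-34)), (298, np.int64(-15)), (299, np.int64(-25))
[... 192 characters left out ...]
64(-15)), (285, np.int64(-64)), (286, np.int64(-85)), (287, np.int64(-41)), (299, np.int64(-24)), (300, np.int64(-31)), (301, np.int64(-13))]
330 [(233, np.int64(-13)), (234, np.int64(-48)), (235, np.int64(-54)), (236, np.int64(-19)), (255, np.int64(-19)), (256, np.int64(-43)), (257, np.int64(-44)), (258, np.int64(-19)), (270, np.int64(30)), (271, np.int64(49)), (272, np.int64(34)), (279, np.int64(20)), (280, np.int64(48)), (281, np.int64(43)), (284, np.int64(-42)), (285, np.int64(-71)), (286, np.int64(-55)), (287, np.int64(-18)), (292, np.int64(-30)), (293, np.int64(-34))]
[ -29.37052246 -184.21353307]
[  15.82375348 -182.57737882]
[ -51.14979327 -213.19169532]
[  40.25905184 -211.73431787]
```

Call:
servo_tool(deltas=[[[0, -0.0002, 0.0025, 0, 0], [0, -0.0002, 0.0025, 0, 0], [0, -0.0002, 0.0025, 0, 0], [0, -0.0002, 0.0025, 0, 0], [0, -0.0002, 0.0025, 0, 0], [0, -0.0002, 0.0025, 0, 0], [0, -0.0002, 0.0025, 0, 0], [0, -0.0002, 0.0025, 0, 0]]])

```text
time: 6.0
tool_pos: [0.5465, -0.0544, 0.0581]
tool_rot: [0.001, 0.678, 0.735, 0.0]
contact_force: [-0.4, -2.0, 4.2]
gripper_width: -0.001
grasp_force: 2.3
```

```bash
cat > edge.py <<'E'
from h import *
rep(); f=wrist(); C=cloud(f); h=C[...,2]*1e3; g=cv2.cvtColor(f["pixels"],cv2.COLOR_RGB2GRAY)
J=tojig(C)*1e3
for u in (180,200,300,320):
    c=h[150:300,u]; r=[150+i for i in range(149) if c[i]-c[i+1]>2.5]
    print(u,[(v,J[v,u].round(1).tolist(),h[v,u].round(1),h[v+1,u].round(1)) for v in r][:3])
E
python3 edge.py
```

```text
6.0 tcp [ 0.5465 -0.0544  0.0581] jig [  -6.4 -175. ] closing dir deg 4.65 F [-0.4 -2.   4.2] w -0.0
180 [(252, [-6.8, -96.9], np.float64(185.8), np.float64(44.1)), (272, [-38.9, -179.7], np.float64(43.9), np.float64(36.4))]
200 [(204, [-28.0, -145.7], np.float64(44.7), np.float64(42.2)), (272, [-29.6, -180.1], np.float64(43.0), np.float64(37.7))]
300 [(194, [-6.8, -96.9], np.float64(185.8), np.float64(43.7)), (270, [17.4, -178.7], np.float64(43.4), np.float64(37.2))]
320 [(269, [26.8, -178.3], np.float64(43.2), np.float64(36.7))]
```

The reading shows the tip rode up onto the top face: z = 0.0581 and it is past the edge. The tip was too high, so I'll lift, go back behind the edge and go lower.

Call:
servo_tool(deltas=[[[0, 0, 0, 0.005, 0], [0, 0, 0, 0.005, 0], [0, 0.001, -0.013, 0, 0], [0, 0.001, -0.013, 0, 0], [0, 0, 0, -0.005, 0], [0, 0, 0, -0.005, 0], [0, 0, 0, -0.002, 0], [0, 0, 0, 0, 0]]])

```text
time: 6.85
tool_pos: [0.5473, -0.08, 0.0545]
tool_rot: [-0.001, 0.678, 0.735, -0.0]
contact_force: [0.1, -0.1, -0.4]
gripper_width: 0.0
grasp_force: 0.0
```

```bash
python3 edge.py
```

```text
6.85 tcp [ 0.5473 -0.08    0.0545] jig [  -7.7 -200.6] closing dir deg 4.66 F [ 0.1 -0.1 -0.4] w 0.0
180 [(225, [-38.1, -180.2], np.float64(43.5), np.float64(36.7)), (280, [-41.1, -211.5], np.float64(37.0), np.float64(-0.9))]
200 [(225, [-29.3, -180.1], np.float64(43.5), np.float64(37.4)), (280, [-31.5, -211.5], np.float64(37.0), np.float64(-0.6))]
300 [(160, [12.9, -150.9], np.float64(44.5), np.float64(42.0)), (222, [14.3, -178.3], np.float64(44.3), np.float64(37.6)), (278, [16.8, -210.1], np.float64(37.2), np.float64(-0.5))]
320 [(150, [-7.7, -122.7], np.float64(182.3), np.float64(43.0)), (222, [23.2, -178.7], np.float64(43.2), np.float64(37.5)), (278, [26.5, -210.4], np.float64(36.6), np.float64(-0.2))]
```

Call:
servo_tool(deltas=[[[0, 0, 0, -0.0012, 0], [0, 0, 0, 0, 0], [0, -0.0003, 0.004, 0, 0], [0, -0.0003, 0.004, 0, 0], [0, -0.0002, 0.003, 0, 0], [0, -0.0002, 0.003, 0, 0], [0, -0.0002, 0.003, 0, 0], [0, -0.0002, 0.003, 0, 0]]])

```text
time: 7.7
tool_pos: [0.5467, -0.0602, 0.0544]
tool_rot: [0.0, 0.678, 0.735, -0.0]
contact_force: [-0.3, -1.9, 0.2]
gripper_width: -0.003
grasp_force: 0.8
```

```bash
python3 edge.py
```

```text
7.7 tcp [ 0.5467 -0.0602  0.0544] jig [  -6.7 -180.8] closing dir deg 4.65 F [-0.3 -1.9  0.2] w -0.0
180 [(209, [-7.0, -102.7], np.float64(182.2), np.float64(44.2)), (242, [-37.8, -169.2], np.float64(42.1), np.float64(37.7))]
200 [(242, [-28.6, -168.5], np.float64(43.6), np.float64(37.1))]
300 [(225, [-7.0, -102.7], np.float64(182.2), np.float64(42.3)), (240, [15.9, -167.7], np.float64(42.8), np.float64(36.7)), (245, [-7.0, -102.7], np.float64(182.2), np.float64(37.4))]
320 [(239, [24.7, -167.0], np.float64(43.3), np.float64(38.1)), (255, [-7.0, -102.7], np.float64(182.2), np.float64(36.9))]
```

Call:
servo_tool(deltas=[[[0, -0.0003, 0.004, 0, 0], [0, -0.0003, 0.004, 0, 0], [0, -0.0003, 0.004, 0, 0], [0, -0.0003, 0.004, 0, 0], [0, -0.0003, 0.004, 0, 0], [0, -0.0003, 0.004, 0, 0], [0, -0.0003, 0.004, 0, 0], [0, -0.0003, 0.004, 0, 0]]])

```text
time: 8.55
tool_pos: [0.5441, -0.0279, 0.0542]
tool_rot: [-0.0, 0.678, 0.735, -0.0]
contact_force: [0.6, -1.0, -0.6]
gripper_width: 0.001
grasp_force: 0.6
```

```bash
python3 edge.py
```

```text
8.55 tcp [ 0.5441 -0.0279  0.0542] jig [  -6.8 -148.4] closing dir deg 4.65 F [ 0.6 -1.  -0.6] w 0.0
180 [(242, [-37.6, -136.0], np.float64(43.5), np.float64(38.0))]
200 [(173, [-7.0, -70.4], np.float64(182.0), np.float64(44.6)), (242, [-28.5, -135.4], np.float64(44.9), np.float64(37.9)), (277, [-7.0, -70.4], np.float64(182.0), np.float64(37.9))]
300 [(154, [-7.0, -70.4], np.float64(182.0), np.float64(43.5)), (242, [15.7, -136.0], np.float64(43.3), np.float64(36.7))]
320 [(241, [24.3, -135.0], np.float64(44.3), np.float64(37.6)), (254, [-7.0, -70.4], np.float64(182.0), np.float64(37.3))]
```

Call:
servo_tool(deltas=[[[0, -0.0003, 0.004, 0, 0], [0, -0.0003, 0.004, 0, 0], [0, -0.0003, 0.004, 0, 0], [0, -0.0003, 0.004, 0, 0], [0, -0.0003, 0.004, 0, 0], [0, -0.0003, 0.004, 0, 0], [0, -0.0003, 0.004, 0, 0], [0, -0.0003, 0.004, 0, 0]]])

```text
time: 9.4
tool_pos: [0.5418, 0.004, 0.0543]
tool_rot: [-0.0, 0.678, 0.735, -0.0]
contact_force: [-0.8, -1.4, -1.0]
gripper_width: -0.001
grasp_force: 0.6
```

Call:
servo_tool(deltas=[[[0, -0.0001, 0.002, 0, 0], [0, -0.0002, 0.002, 0, 0], [0, -0.0001, 0.002, 0, 0], [0, -0.0002, 0.002, 0, 0], [0, -0.0002, 0.002, 0, 0], [0, -0.0001, 0.002, 0, 0], [0, -0.0002, 0.002, 0, 0], [0, -0.0002, 0.002, 0, 0]]])

```text
time: 10.2
tool_pos: [0.5406, 0.0198, 0.0544]
tool_rot: [0.0, 0.678, 0.735, 0.0]
contact_force: [-0.3, -2.0, 0.7]
gripper_width: -0.0
grasp_force: 0.8
```

```bash
python3 edge.py
```

```text
10.2 tcp [0.5406 0.0198 0.0544] jig [  -6.5 -100.6] closing dir deg 4.65 F [-0.3 -2.   0.7] w -0.0
180 [(241, [-37.7, -88.7], np.float64(41.7), np.float64(34.8))]
200 [(154, [-6.8, -22.6], np.float64(182.2), np.float64(42.2)), (227, [-6.8, -22.6], np.float64(182.2), np.float64(42.7)), (241, [-28.5, -88.2], np.float64(42.7), np.float64(36.9))]
300 [(242, [16.6, -89.8], np.float64(40.0), np.float64(37.4))]
320 [(242, [25.2, -88.8], np.float64(42.0), np.float64(36.9))]
```

Call:
servo_tool(deltas=[[[0, 0, 0, -0.0014, 0], [0, 0, 0, 0, 0], [0, -0.0001, 0.0015, 0, 0], [0, -0.0001, 0.0015, 0, 0], [0, -0.0001, 0.0015, 0, 0], [0, -0.0001, 0.0015, 0, 0], [0, -0.0001, 0.0015, 0, 0], [0, -0.0001, 0.0015, 0, 0]]])

```text
time: 11.05
tool_pos: [0.5405, 0.0286, 0.0535]
tool_rot: [0.001, 0.678, 0.735, 0.0]
contact_force: [-0.9, -2.8, 6.7]
gripper_width: 0.003
grasp_force: 3.3
```

Call:
servo_tool(deltas=[[[0, -0.0001, 0.0015, 0, 0], [0, -0.0001, 0.0015, 0, 0], [0, -0.0001, 0.0015, 0, 0], [0, -0.0001, 0.0015, 0, 0], [0, -0.0001, 0.0015, 0, 0], [0, -0.0001, 0.0015, 0, 0], [0, -0.0001, 0.0015, 0, 0], [0, -0.0002, 0.0015, 0, 0]]])

```text
time: 11.85
tool_pos: [0.5399, 0.0403, 0.0537]
tool_rot: [0.001, 0.678, 0.735, 0.0]
contact_force: [0.5, -4.7, 5.9]
gripper_width: -0.003
grasp_force: 3.7
```

```bash
python3 edge.py
```

```text
11.85 tcp [0.5399 0.0403 0.0537] jig [ -5.6 -80.1] closing dir deg 4.66 F [ 0.5 -4.7  5.9] w -0.0
180 [(240, [-36.7, -67.6], np.float64(41.3), np.float64(-1.4))]
200 [(204, [-6.1, -1.9], np.float64(181.5), np.float64(42.4)), (241, [-27.6, -67.6], np.float64(42.3), np.float64(-0.5))]
300 [(243, [-6.1, -1.9], np.float64(181.5), np.float64(-0.3)), (282, [-6.1, -1.9], np.float64(181.5), np.float64(37.1))]
320 [(173, [23.6, -36.0], np.float64(43.3), np.float64(40.7)), (243, [25.9, -68.3], np.float64(42.6), np.float64(-0.1))]
```

Call:
servo_tool(deltas=[[[0, -0.0001, 0.0013, 0, 0], [0, -0.0001, 0.0013, 0, 0], [0, -0.0001, 0.0013, 0, 0], [0, 0, 0, 0, 0], [0, 0.0002, -0.0025, 0, 0], [0, 0, 0, -0.0008, 0], [0, 0, 0, 0, 0], [0, 0, 0, 0, 0]]])

```text
time: 12.7
tool_pos: [0.5381, 0.0424, 0.0512]
tool_rot: [-0.001, 0.678, 0.735, -0.0]
contact_force: [-0.4, 0.4, -1.1]
gripper_width: -0.0
grasp_force: 0.0
```

```bash
python3 edge.py
```

```text
12.7 tcp [0.5381 0.0424 0.0512] jig [ -7.2 -77.8] closing dir deg 4.66 F [-0.4  0.4 -1.1] w -0.0
180 [(239, [-37.6, -63.4], np.float64(41.9), np.float64(-0.8)), (291, [-7.2, 0.1], np.float64(179.1), np.float64(37.1))]
200 [(239, [-28.8, -63.4], np.float64(41.9), np.float64(-0.4))]
300 [(241, [14.9, -63.7], np.float64(42.8), np.float64(-1.3))]
320 [(242, [23.9, -64.8], np.float64(41.4), np.float64(-0.9))]
```

Call:
servo_tool(deltas=[[[0, 0, 0, 0.001, 0], [0, -0.0001, 0.001, 0, 0], [0, -0.0001, 0.001, 0, 0], [0, -0.0001, 0.001, 0, 0], [0, -0.0001, 0.001, 0, 0], [0, 0, 0.001, 0, 0], [0, -0.0001, 0.001, 0, 0], [0, 0, 0, 0, 0]]])

```text
time: 13.55
tool_pos: [0.5385, 0.0482, 0.0532]
tool_rot: [0.0, 0.678, 0.735, 0.0]
contact_force: [-0.2, -2.6, -0.1]
gripper_width: -0.001
grasp_force: 1.1
```

```bash
python3 edge.py; python3 look.py pics/t4.png
```

```text
13.55 tcp [0.5385 0.0482 0.0532] jig [ -6.4 -72.1] closing dir deg 4.65 F [-0.2 -2.6 -0.1] w -0.0
180 [(234, [-6.6, 5.9], np.float64(181.0), np.float64(41.1)), (239, [-37.1, -58.3], np.float64(42.5), np.float64(0.4))]
200 [(240, [-28.2, -58.6], np.float64(42.8), np.float64(-0.8))]
300 [(242, [16.3, -60.1], np.float64(41.3), np.float64(-1.8))]
320 [(242, [25.2, -60.2], np.float64(41.2), np.float64(-2.0))]
13.6 tcp [0.5385 0.0482 0.0532] jig [ -6.4 -72.2] closing dir deg 4.65 F [-1.1 -1.8  1.1] w 0.0
```

View pics/t4.png

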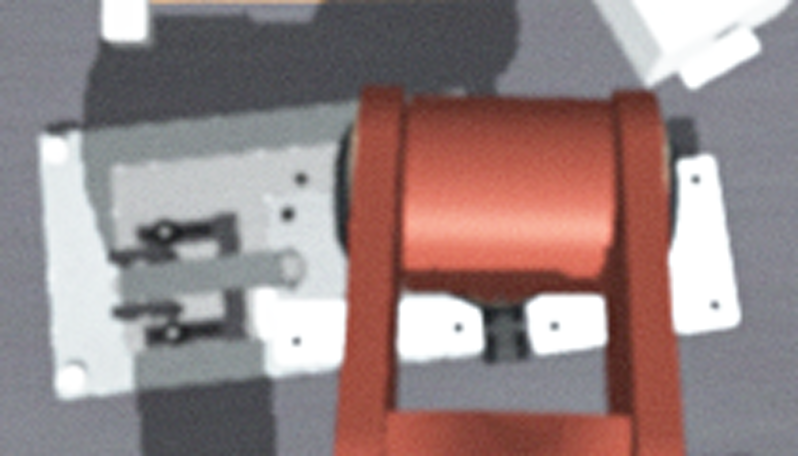

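The top view shows the blank under the roller, its leading edge at crop column about 252, a few mm short of the stop bar at about 243. I'll push on in fine steps and watch the force.

Call:
servo_tool(deltas=[[[0, 0, 0.0003, -0.0007, 0], [0, 0, 0.0003, 0, 0], [0, 0, 0.0003, 0, 0], [0, -0.0001, 0.0003, 0, 0], [0, 0, 0.0003, 0, 0], [0, 0, 0.0003, 0, 0], [0, 0, 0.0003, 0, 0], [0, -0.0001, 0.0003, 0, 0]]])

```text
time: 14.45
tool_pos: [0.5383, 0.0505, 0.0525]
tool_rot: [0.0, 0.678, 0.735, 0.0]
contact_force: [0.2, -1.8, 2.3]
gripper_width: -0.001
grasp_force: 1.5
```

Call:
servo_tool(deltas=[[[0, 0, 0.0002, 0, 0], [0, 0, 0.0002, 0, 0], [0, 0, 0.0002, 0, 0], [0, -0.0001, 0.0002, 0, 0], [0, 0, 0.0002, 0, 0], [0, 0, 0.0002, 0, 0], [0, 0, 0.0002, 0, 0], [0, 0, 0.0002, 0, 0]]])

```text
time: 15.25
tool_pos: [0.5381, 0.0521, 0.0524]
tool_rot: [-0.0, 0.678, 0.735, -0.0]
contact_force: [-0.1, -2.4, 1.8]
gripper_width: -0.004
grasp_force: 1.5
```

Call:
servo_tool(deltas=[[[0, 0, 0.0002, 0, 0], [0, 0, 0.0002, 0, 0], [0, 0, 0.0002, 0, 0], [0, -0.0001, 0.0002, 0, 0], [0, 0, 0.0002, 0, 0], [0, 0, 0.0002, 0, 0], [0, 0, 0.0002, 0, 0], [0, 0, 0.0002, 0, 0]]])

```text
time: 16.05
tool_pos: [0.538, 0.0537, 0.0524]
tool_rot: [-0.0, 0.678, 0.735, -0.0]
contact_force: [0.0, -3.2, 1.6]
gripper_width: 0.002
grasp_force: 1.5
```

```bash
python3 edge.py
```

```text
16.05 tcp [0.538  0.0537 0.0524] jig [ -6.5 -66.6] closing dir deg 4.65 F [ 0.  -3.2  1.6] w 0.0
180 [(240, [-37.1, -53.1], np.float64(41.9), np.float64(-1.5))]
200 [(192, [-6.7, 11.4], np.float64(180.2), np.float64(42.0)), (240, [-28.5, -53.9], np.float64(40.2), np.float64(-1.5))]
300 [(243, [16.0, -54.4], np.float64(42.0), np.float64(-1.0))]
320 [(243, [24.9, -54.4], np.float64(41.9), np.float64(-1.2)), (249, [-6.7, 11.4], np.float64(180.2), np.float64(-1.8))]
```

Call:
servo_tool(deltas=[[[0, 0, 0.0002, 0, 0], [0, 0, 0.0002, 0, 0], [0, 0, 0.0002, 0, 0], [0, -0.0001, 0.0002, 0, 0], [0, 0, 0.0002, 0, 0], [0, 0, 0.0002, 0, 0], [0, 0, 0.0001, 0, 0], [0, 0, 0, 0, 0]]])

```text
time: 16.9
tool_pos: [0.5379, 0.055, 0.0524]
tool_rot: [-0.0, 0.678, 0.735, -0.0]
contact_force: [-0.5, -2.9, 0.6]
gripper_width: -0.001
grasp_force: 1.4
```

Call:
servo_tool(deltas=[[[0, 0, 0.0002, 0, 0], [0, 0, 0.0002, 0, 0], [0, 0, 0.0002, 0, 0], [0, -0.0001, 0.0002, 0, 0], [0, 0, 0.0002, 0, 0], [0, 0, 0.0002, 0, 0], [0, 0, 0.0002, 0, 0], [0, 0, 0.0002, 0, 0]]])

```text
time: 17.7
tool_pos: [0.5378, 0.0566, 0.0524]
tool_rot: [-0.0, 0.678, 0.735, -0.0]
contact_force: [-0.1, -3.8, 0.9]
gripper_width: -0.002
grasp_force: 1.5
```

Call:
servo_tool(deltas=[[[0, 0, 0.0002, 0, 0], [0, 0, 0.0002, 0, 0], [0, 0, 0.0002, 0, 0], [0, -0.0001, 0.0002, 0, 0], [0, 0, 0.0002, 0, 0], [0, 0, 0, 0, 0], [0, 0, 0, 0, 0], [0, 0, 0, 0, 0]]])

```text
time: 18.5
tool_pos: [0.5377, 0.0576, 0.0524]
tool_rot: [-0.0, 0.678, 0.735, 0.0]
contact_force: [-0.8, -2.0, 1.3]
gripper_width: 0.001
grasp_force: 1.3
```

```bash
python3 edge.py
```

```text
18.5 tcp [0.5377 0.0576 0.0524] jig [ -6.4 -62.7] closing dir deg 4.65 F [-0.8 -2.   1.3] w 0.0
180 [(219, [-36.3, -38.8], np.float64(43.1), np.float64(40.5)), (240, [-37.1, -49.4], np.float64(41.6), np.float64(8.6)), (243, [-44.7, -66.9], np.float64(7.9), np.float64(-1.0))]
200 [(240, [-28.3, -49.4], np.float64(41.5), np.float64(36.1)), (241, [-29.2, -52.4], np.float64(36.1), np.float64(9.4)), (243, [-33.3, -66.1], np.float64(9.6), np.float64(-0.9))]
300 [(243, [16.2, -50.9], np.float64(41.1), np.float64(-1.0))]
320 [(174, [-6.6, 15.3], np.float64(180.2), np.float64(42.2)), (243, [25.0, -50.6], np.float64(41.7), np.float64(-0.6))]
```

Call:
servo_tool(deltas=[[[0, 0, 0.0002, 0, 0], [0, 0, 0.0002, 0, 0], [0, 0, 0.0002, 0, 0], [0, -0.0001, 0.0002, 0, 0], [0, 0, 0.0002, 0, 0], [0, 0, 0.0002, 0, 0], [0, 0, 0.0002, 0, 0], [0, 0, 0, 0, 0]]])

```text
time: 19.35
tool_pos: [0.5376, 0.059, 0.0524]
tool_rot: [-0.0, 0.678, 0.735, -0.0]
contact_force: [-1.5, -2.7, 1.1]
gripper_width: -0.002
grasp_force: 1.4
```

Call:
servo_tool(deltas=[[[0, 0, 0.0002, 0, 0], [0, 0, 0.0002, 0, 0], [0, 0, 0.0002, 0, 0], [0, -0.0001, 0.0002, 0, 0], [0, 0, 0.0002, 0, 0], [0, 0, 0.0002, 0, 0], [0, 0, 0.0002, 0, 0], [0, 0, 0, 0, 0]]])

```text
time: 20.15
tool_pos: [0.5375, 0.0604, 0.0524]
tool_rot: [-0.0, 0.678, 0.735, -0.0]
contact_force: [0.9, -2.7, 0.4]
gripper_width: 0.0
grasp_force: 1.4
```

Call:
servo_tool(deltas=[[[0, 0, 0.0002, 0, 0], [0, 0, 0.0002, 0, 0], [0, 0, 0.0002, 0, 0], [0, -0.0001, 0.0002, 0, 0], [0, 0, 0.0002, 0, 0], [0, 0, 0.0002, 0, 0], [0, 0, 0.0002, 0, 0], [0, 0, 0, 0, 0]]])

```text
time: 20.95
tool_pos: [0.5374, 0.0618, 0.0524]
tool_rot: [-0.0, 0.678, 0.735, 0.0]
contact_force: [-0.2, -2.7, -0.1]
gripper_width: -0.004
grasp_force: 1.4
```

```bash
python3 edge.py; python3 - <<'E'
from h import *
f=grab_frame("scene"); R,t=pose(f)
c=[R@np.r_[J0+0,0.05]+t]; u=f["fx"]*c[0][0]/c[0][2]+f["cx"]; v=f["fy"]*c[0][1]/c[0][2]+f["cy"]; print(u,v)
u,v=int(u),int(v)
x=cv2.resize(f["pixels"][v-65:v+35,u-50:u+85],None,fx=5.5,fy=5.5,interpolation=cv2.INTER_CUBIC)
cv2.imwrite("pics/s5.png",x[...,::-1])
E
```

```text
20.95 tcp [0.5374 0.0618 0.0524] jig [ -6.4 -58.5] closing dir deg 4.65 F [-0.2 -2.7 -0.1] w -0.0
180 [(240, [-37.1, -45.1], np.float64(41.8), np.float64(15.0)), (245, [-43.0, -60.2], np.float64(15.7), np.float64(9.6)), (250, [-44.5, -66.0], np.float64(9.9), np.float64(-0.4))]
200 [(150, [-6.6, 19.6], np.float64(180.2), np.float64(42.0)), (176, [-6.6, 19.6], np.float64(180.2), np.float64(42.4)), (240, [-28.2, -45.0], np.float64(41.8), np.float64(35.3))]
300 [(225, [-6.6, 19.6], np.float64(180.2), np.float64(41.3)), (243, [16.1, -46.4], np.float64(41.6), np.float64(36.0)), (249, [17.1, -51.9], np.float64(36.5), np.float64(10.4))]
320 [(243, [25.0, -46.3], np.float64(41.8), np.float64(36.4)), (249, [26.5, -52.2], np.float64(36.0), np.float64(9.4)), (250, [32.6, -66.0], np.float64(9.4), np.float64(-1.2))]
265.73963970680154 184.82084931838463
```

View pics/s5.png

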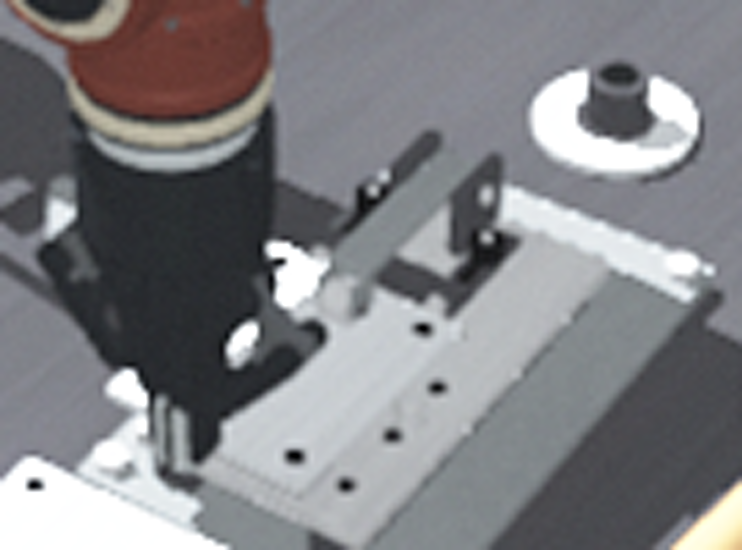

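The scene crop shows the blank's leading corner at (430,305), almost at the dark stop bar and its pad at (440,300). The hold-down roller sits on top at (345,295). Contact is near, so I'll use small steps.

Call:
servo_tool(deltas=[[[0, 0, 0.0002, 0, 0], [0, 0, 0.0002, 0, 0], [0, 0, 0.0002, 0, 0], [0, -0.0001, 0.0002, 0, 0], [0, 0, 0.0002, 0, 0], [0, 0, 0.0001, 0, 0], [0, 0, 0, 0, 0], [0, 0, 0, 0, 0]]])

```text
time: 21.85
tool_pos: [0.5374, 0.0627, 0.0524]
tool_rot: [0.0, 0.678, 0.735, -0.0]
contact_force: [0.6, -5.1, 0.1]
gripper_width: 0.001
grasp_force: 2.3
```

Call:
servo_tool(deltas=[[[0, 0, 0.0001, 0, 0], [0, 0, 0.0001, 0, 0], [0, 0, 0.0001, 0, 0], [0, 0, 0.0001, 0, 0], [0, 0, 0, 0, 0], [0, 0, 0, 0, 0], [0, 0, 0, 0, 0], [0, 0, 0, 0, 0]]])

```text
time: 22.65
tool_pos: [0.5374, 0.0628, 0.0524]
tool_rot: [0.0, 0.678, 0.735, -0.0]
contact_force: [1.2, -6.3, 0.5]
gripper_width: -0.003
grasp_force: 3.0
```

```bash
python3 edge.py
```

```text
22.65 tcp [0.5374 0.0628 0.0524] jig [ -6.3 -57.5] closing dir deg 4.66 F [ 1.2 -6.3  0.5] w -0.0
180 [(170, [-6.6, 20.7], np.float64(180.1), np.float64(42.5)), (220, [-6.6, 20.7], np.float64(180.1), np.float64(41.8)), (240, [-37.0, -44.0], np.float64(42.0), np.float64(15.3))]
200 [(240, [-28.3, -44.3], np.float64(41.2), np.float64(35.6)), (251, [-29.4, -52.5], np.float64(35.7), np.float64(8.8)), (252, [-33.6, -66.8], np.float64(8.8), np.float64(-0.8))]
300 [(243, [16.1, -45.2], np.float64(42.2), np.float64(35.1)), (251, [17.5, -52.8], np.float64(34.8), np.float64(8.8)), (252, [21.8, -66.6], np.float64(8.8), np.float64(-0.8))]
320 [(163, [22.5, -9.0], np.float64(42.7), np.float64(39.9)), (168, [-6.6, 20.7], np.float64(180.1), np.float64(41.2)), (243, [25.1, -45.4], np.float64(41.6), np.float64(35.8))]
```

Contact is firm at about 6 N with the stop at about s = 15 mm. Now I'll back off, lift and go round to the −x side for the sideways push.

Call:
servo_tool(deltas=[[[0, 0.0002, -0.003, 0, 0], [0, 0.0003, -0.004, 0, 0], [0, 0, 0, 0.03, 0], [0, 0, 0, 0.03, 0], [0, -0.0205, 0.0188, 0, 0], [0, -0.0205, 0.0188, 0, 0], [0, -0.0205, 0.0188, 0, 0], [0, -0.0205, 0.0188, 0, 0]]])

```text
time: 23.5
tool_pos: [0.4547, 0.1325, 0.1122]
tool_rot: [-0.001, 0.678, 0.735, 0.0]
contact_force: [0.2, 0.6, -0.8]
gripper_width: -0.002
grasp_force: 0.0
```

Call:
servo_tool(deltas=[[[0, 0, 0, 0, 0], [0, 0, 0, -0.02, 0], [0, 0, 0, -0.02, 0], [0, 0, 0, -0.015, 0], [0, 0, 0, -0.005, 0], [0, 0, 0, 0, 0], [0, 0, 0, 0, 0], [0, 0, 0, 0, 0]]])

```text
time: 24.3
tool_pos: [0.4568, 0.1315, 0.0535]
tool_rot: [0.001, 0.678, 0.735, 0.001]
contact_force: [-0.0, 0.7, -0.3]
gripper_width: 0.001
grasp_force: 0.0
```

```bash
python3 - <<'E'
from h import *
rep(); f=wrist(); save(f,"pics/w6.png"); C=cloud(f); h=C[...,2]*1e3; J=tojig(C)*1e3
for y in (0,5,10,25,30): 
    k=(abs(J[...,1]-y)<2)&(abs(h-42.5)<2.5)&(J[...,0]<60); print(y,J[...,0][k].min() if k.any() else None,J[...,0][k].max() if k.any() else None)
k=(abs(h-42.5)<3)&(abs(J[...,0])<49); print(J[k].min(0),J[k].max(0))
E
```

```text
24.3 tcp [0.4568 0.1315 0.0535] jig [-81.3  17.4] closing dir deg 4.64 F [-0.   0.7 -0.3] w 0.0
0 -54.30869724234988 43.68793412494637
5 -54.36698420437753 42.34596146122399
10 -54.26054851623461 41.095686897128026
25 -53.85838720013628 37.50939072826945
30 -87.61660373864285 36.12136133144183
[-48.99903242 -46.16239322] [ 45.93954238 126.22672602]
```

View pics/w6.png

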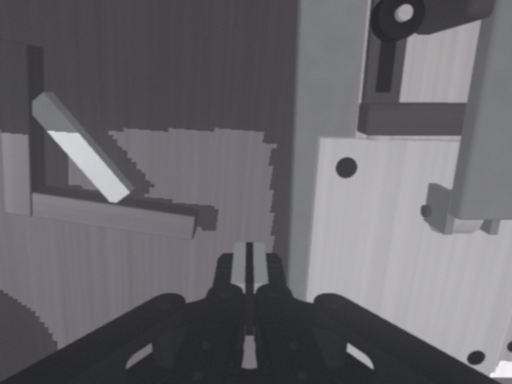

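The wrist view shows the blank's leading edge lying along the stop bar at row 137, and its −x edge at column 318. That is about 12 mm from the finger, with the magnet square clear on the left. Approaching sideways.

Call:
servo_tool(deltas=[[[0, 0.002, 0.0002, -0.001, 0], [0, 0.002, 0.0002, 0, 0], [0, 0.002, 0.0001, 0, 0], [0, 0.002, 0.0002, 0, 0], [0, 0.001, 0.0001, 0, 0], [0, 0.001, 0, 0, 0], [0, 0.001, 0.0001, 0, 0], [0, 0, 0, 0, 0]]])

```text
time: 25.15
tool_pos: [0.4669, 0.1324, 0.0514]
tool_rot: [0.0, 0.678, 0.735, 0.0]
contact_force: [-0.0, 0.2, 0.3]
gripper_width: -0.002
grasp_force: 0.0
```

Call:
servo_tool(deltas=[[[0, 0.0003, 0, 0, 0], [0, 0.0003, 0, 0, 0], [0, 0.0003, 0.0001, 0, 0], [0, 0.0003, 0, 0, 0], [0, 0.0003, 0, 0, 0], [0, 0.0003, 0, 0, 0], [0, 0.0003, 0.0001, 0, 0], [0, 0, 0, 0, 0]]])

```text
time: 25.95
tool_pos: [0.469, 0.1326, 0.0514]
tool_rot: [0.0, 0.678, 0.735, -0.0]
contact_force: [-0.0, 0.1, 0.4]
gripper_width: 0.004
grasp_force: 0.0
```

Call:
servo_tool(deltas=[[[0, 0.0003, 0, 0, 0], [0, 0.0003, 0, 0, 0], [0, 0.0003, 0.0001, 0, 0], [0, 0.0003, 0, 0, 0], [0, 0.0003, 0, 0, 0], [0, 0.0003, 0, 0, 0], [0, 0.0003, 0.0001, 0, 0], [0, 0, 0, 0, 0]]])

```text
time: 26.75
tool_pos: [0.471, 0.1328, 0.0514]
tool_rot: [-0.0, 0.678, 0.735, -0.0]
contact_force: [0.2, 1.0, -0.5]
gripper_width: -0.004
grasp_force: 0.0
```

Call:
servo_tool(deltas=[[[0, 0.0003, 0, 0, 0], [0, 0.0003, 0, 0, 0], [0, 0.0003, 0.0001, 0, 0], [0, 0.0003, 0, 0, 0], [0, 0.0003, 0, 0, 0], [0, 0.0003, 0, 0, 0], [0, 0, 0, 0, 0], [0, 0, 0, 0, 0]]])

```text
time: 27.55
tool_pos: [0.4728, 0.1329, 0.0514]
tool_rot: [-0.0, 0.678, 0.735, 0.0]
contact_force: [-0.0, -0.4, -0.6]
gripper_width: -0.005
grasp_force: 0.0
```

```bash
cat > side.py <<'E'
from h import *
rep(); f=wrist(); C=cloud(f); h=C[...,2]*1e3; J=tojig(C)*1e3
for y in (-5,0,5,35,45,55,65): 
    k=(abs(J[...,1]-y)<3)&(abs(h-42.5)<2.5)&(abs(J[...,0])<62); print(y,np.percentile(J[...,0][k],1).round(1),end=' | ')
g=f["pixels"]
E
python3 side.py
```

```text
27.55 tcp [0.4728 0.1329 0.0514] jig [-65.2  17.5] closing dir deg 4.65 F [-0.  -0.4 -0.6] w -0.0
-5 -9.5 | 0 -41.1 | 5 -44.9 | 35 -53.0 | 45 -52.9 | 55 -52.5 | 65 -52.3 |
```

Call:
servo_tool(deltas=[[[0, 0.0005, 0, 0, 0], [0, 0.0005, 0, 0, 0], [0, 0.0005, 0.0001, 0, 0], [0, 0.0005, 0, 0, 0], [0, 0.0005, 0.0001, 0, 0], [0, 0.0005, 0, 0, 0], [0, 0.0005, 0.0001, 0, 0], [0, 0, 0, 0, 0]]])

```text
time: 28.4
tool_pos: [0.4764, 0.1332, 0.0514]
tool_rot: [-0.0, 0.678, 0.735, -0.0]
contact_force: [-0.4, -1.0, 0.8]
gripper_width: 0.005
grasp_force: 0.0
```

Call:
servo_tool(deltas=[[[0, 0.0003, 0, 0, 0], [0, 0.0003, 0, 0, 0], [0, 0.0003, 0.0001, 0, 0], [0, 0.0003, 0, 0, 0], [0, 0.0003, 0, 0, 0], [0, 0.0003, 0, 0, 0], [0, 0, 0, 0, 0], [0, 0, 0, 0, 0]]])

```text
time: 29.2
tool_pos: [0.4776, 0.1332, 0.0512]
tool_rot: [-0.0, 0.678, 0.735, -0.001]
contact_force: [-3.0, -0.9, 1.6]
gripper_width: -0.002
grasp_force: 1.6
```

```bash
python3 side.py
```

```text
29.2 tcp [0.4776 0.1332 0.0512] jig [-60.4  17.4] closing dir deg 4.65 F [-3.  -0.9  1.6] w -0.0
-5 -4.3 | 0 -36.3 | 5 -40.0 | 35 -52.7 | 45 -52.5 | 55 -52.3 | 65 -52.1 |
```

Call:
servo_tool(deltas=[[[0, 0.0003, 0, 0, 0], [0, 0.0003, 0, 0, 0], [0, 0.0003, 0.0001, 0, 0], [0, 0.0002, 0, 0, 0], [0, 0.0002, 0, 0, 0], [0, 0.0002, 0, 0, 0], [0, 0, 0, 0, 0], [0, 0, 0, 0, 0]]])

```text
time: 30.05
tool_pos: [0.4795, 0.1333, 0.0512]
tool_rot: [-0.0, 0.678, 0.735, -0.0]
contact_force: [-3.3, -2.4, -1.6]
gripper_width: 0.001
grasp_force: 1.8
```

```bash
python3 side.py
```

```text
30.05 tcp [0.4795 0.1333 0.0512] jig [-58.5  17.4] closing dir deg 4.65 F [-3.3 -2.4 -1.6] w 0.0
-5 -3.3 | 0 -34.7 | 5 -38.3 | 35 -51.2 | 45 -51.0 | 55 -51.2 | 65 -51.0 |
```

Call:
servo_tool(deltas=[[[0, 0.0002, 0, 0, 0], [0, 0.0002, 0, 0, 0], [0, 0.0002, 0.0001, 0, 0], [0, 0.0002, 0, 0, 0], [0, 0.0002, 0, 0, 0], [0, 0.0001, 0, 0, 0], [0, 0, 0, 0, 0], [0, 0, 0, 0, 0]]])

```text
time: 30.9
tool_pos: [0.4806, 0.1336, 0.0513]
tool_rot: [-0.0, 0.678, 0.735, 0.0]
contact_force: [-3.5, -1.1, -1.2]
gripper_width: -0.0
grasp_force: 1.7
```

Call:
servo_tool(deltas=[[[0, 0.0002, 0, 0, 0], [0, 0.0002, 0, 0, 0], [0, 0.0002, 0.0001, 0, 0], [0, 0.0002, 0, 0, 0], [0, 0.0002, 0, 0, 0], [0, 0.0001, 0, 0, 0], [0, 0, 0, 0, 0], [0, 0, 0, 0, 0]]])

```text
time: 31.7
tool_pos: [0.4819, 0.1336, 0.0515]
tool_rot: [0.0, 0.678, 0.735, 0.0]
contact_force: [-3.3, 0.1, -2.2]
gripper_width: 0.002
grasp_force: 1.7
```

Call:
servo_tool(deltas=[[[0, 0.0002, 0, 0, 0], [0, 0.0002, 0, 0, 0], [0, 0.0002, 0.0001, 0, 0], [0, 0.0002, 0, 0, 0], [0, 0.0002, 0, 0, 0], [0, 0.0002, 0, 0, 0], [0, 0, 0, 0, 0], [0, 0, 0, 0, 0]]])

```text
time: 32.5
tool_pos: [0.4831, 0.1337, 0.0515]
tool_rot: [0.0, 0.678, 0.735, 0.0]
contact_force: [-3.5, -0.8, -0.2]
gripper_width: 0.003
grasp_force: 1.9
```

```bash
python3 side.py
```

```text
32.5 tcp [0.4831 0.1337 0.0515] jig [-54.9  17.4] closing dir deg 4.65 F [-3.5 -0.8 -0.2] w 0.0
-5 0.3 | 0 -31.2 | 5 -34.6 | 35 -47.5 | 45 -47.8 | 55 -48.0 | 65 -47.7 |
```

Call:
servo_tool(deltas=[[[0, 0.0002, 0, 0, 0], [0, 0.0002, 0, 0, 0], [0, 0.0002, 0.0001, 0, 0], [0, 0.0002, 0, 0, 0], [0, 0.0002, 0, 0, 0], [0, 0.0002, 0, 0, 0], [0, 0, 0, 0, 0], [0, 0, 0, 0, 0]]])

```text
time: 33.35
tool_pos: [0.4834, 0.1337, 0.0514]
tool_rot: [-0.001, 0.678, 0.735, -0.001]
contact_force: [-7.2, -0.9, 2.3]
gripper_width: 0.002
grasp_force: 3.8
```

The pin is reached: the force is 7 N and the tool no longer advances. Now I'll go back behind the blank for a gentle final push against the stop.

Call:
servo_tool(deltas=[[[0, -0.004, -0.0003, 0, 0], [0, -0.005, -0.0004, 0, 0], [0, 0, 0, 0.03, 0], [0, 0, 0, 0.03, 0], [0, 0.0172, -0.0195, 0, 0], [0, 0.0172, -0.0195, 0, 0], [0, 0.0172, -0.0195, 0, 0], [0, 0.0172, -0.0195, 0, 0]]])

```text
time: 34.15
tool_pos: [0.5457, 0.0543, 0.1126]
tool_rot: [0.001, 0.678, 0.735, 0.001]
contact_force: [0.2, -0.2, -0.1]
gripper_width: 0.004
grasp_force: 0.0
```

Call:
servo_tool(deltas=[[[0, 0, 0, 0, 0], [0, 0, 0, -0.02, 0], [0, 0, 0, -0.02, 0], [0, 0, 0, -0.015, 0], [0, 0, 0, -0.004, 0], [0, 0, 0, 0, 0], [0, 0, 0, 0, 0], [0, 0, 0, 0, 0]]])

```text
time: 34.95
tool_pos: [0.5449, 0.0552, 0.0536]
tool_rot: [0.001, 0.678, 0.735, 0.001]
contact_force: [0.0, -0.1, -0.5]
gripper_width: 0.001
grasp_force: 0.0
```

```bash
python3 edge.py
```

```text
34.95 tcp [0.5449 0.0552 0.0536] jig [  0.6 -65.7] closing dir deg 4.66 F [ 0.  -0.1 -0.5] w 0.0
180 [(222, [-30.0, -44.4], np.float64(41.2), np.float64(36.1)), (234, [-31.6, -52.9], np.float64(35.2), np.float64(8.9)), (237, [-37.3, -66.2], np.float64(9.3), np.float64(-0.0))]
200 [(222, [-21.1, -44.3], np.float64(41.4), np.float64(36.7)), (234, [-22.2, -52.4], np.float64(36.1), np.float64(8.5)), (237, [-26.4, -66.2], np.float64(9.2), np.float64(-0.1))]
300 [(222, [22.8, -44.0], np.float64(41.9), np.float64(36.0)), (234, [24.1, -52.5], np.float64(35.6), np.float64(8.9)), (237, [28.5, -66.0], np.float64(9.4), np.float64(-1.1))]
320 [(159, [0.1, 12.4], np.float64(181.4), np.float64(42.1)), (172, [0.1, 12.4], np.float64(181.4), np.float64(40.9)), (184, [0.1, 12.4], np.float64(181.4), np.float64(41.7))]
```

Call:
servo_tool(deltas=[[[0, 0.0015, 0.001, -0.0003, 0], [0, 0, 0.001, 0, 0], [0, -0.0001, 0.001, 0, 0], [0, -0.0001, 0.001, 0, 0], [0, -0.0001, 0.001, 0, 0], [0, -0.0001, 0.001, 0, 0], [0, -0.0001, 0.001, 0, 0], [0, 0, 0, 0, 0]]])

```text
time: 35.8
tool_pos: [0.545, 0.0622, 0.0521]
tool_rot: [-0.0, 0.678, 0.735, -0.0]
contact_force: [-0.0, 0.7, -0.1]
gripper_width: -0.003
grasp_force: 0.0
```

Call:
servo_tool(deltas=[[[0, 0, 0.0002, 0, 0], [0, 0, 0.0002, 0, 0], [0, 0, 0.0002, 0, 0], [0, -0.0001, 0.0002, 0, 0], [0, 0, 0.0002, 0, 0], [0, 0, 0.0002, 0, 0], [0, 0, 0, 0, 0], [0, 0, 0, 0, 0]]])

```text
time: 36.6
tool_pos: [0.5449, 0.0633, 0.0521]
tool_rot: [-0.0, 0.678, 0.735, -0.0]
contact_force: [-0.7, -0.6, 0.1]
gripper_width: -0.002
grasp_force: 0.0
```

Call:
servo_tool(deltas=[[[0, 0, 0.0002, 0, 0], [0, 0, 0.0002, 0, 0], [0, 0, 0.0002, 0, 0], [0, -0.0001, 0.0002, 0, 0], [0, 0, 0.0002, 0, 0], [0, 0, 0.0002, 0, 0], [0, 0, 0, 0, 0], [0, 0, 0, 0, 0]]])

```text
time: 37.4
tool_pos: [0.5449, 0.0639, 0.0521]
tool_rot: [0.0, 0.678, 0.735, -0.0]
contact_force: [0.0, -4.2, 0.9]
gripper_width: 0.0
grasp_force: 2.6
```

Call:
servo_tool(deltas=[[[0, 0, 0.0002, 0, 0], [0, 0, 0.0002, 0, 0], [0, 0, 0.0002, 0, 0], [0, 0, 0.0002, 0, 0], [0, 0, 0.0001, 0, 0], [0, 0, 0, 0, 0], [0, 0, 0, 0, 0], [0, 0, 0, 0, 0]]])

```text
time: 38.2
tool_pos: [0.5448, 0.064, 0.0521]
tool_rot: [0.001, 0.678, 0.735, -0.001]
contact_force: [0.2, -7.8, 0.1]
gripper_width: 0.0
grasp_force: 4.0
```

```bash
python3 edge.py
```

```text
38.2 tcp [0.5448 0.064  0.0521] jig [  1.2 -56.9] closing dir deg 4.66 F [ 0.2 -7.8  0.1] w 0.0
180 [(242, [-29.6, -44.5], np.float64(41.5), np.float64(35.3)), (252, [-31.4, -52.8], np.float64(34.9), np.float64(8.7)), (253, [-37.2, -66.8], np.float64(8.7), np.float64(-1.3))]
200 [(242, [-20.6, -44.2], np.float64(42.0), np.float64(34.9)), (252, [-21.8, -52.2], np.float64(35.9), np.float64(9.4)), (253, [-26.0, -66.4], np.float64(9.4), np.float64(-0.6))]
300 [(167, [1.0, 21.5], np.float64(179.7), np.float64(41.8)), (242, [23.5, -44.0], np.float64(42.2), np.float64(36.4)), (253, [24.9, -52.9], np.float64(35.2), np.float64(-1.0))]
320 [(185, [1.0, 21.5], np.float64(179.7), np.float64(42.1)), (242, [32.4, -44.1], np.float64(41.9), np.float64(36.0)), (253, [34.3, -53.0], np.float64(35.0), np.float64(-1.5))]
```

Both contacts feel home: 7.8 N here, with no further travel. Retreating upward for a last look.

Call:
servo_tool(deltas=[[[0, 0.0003, -0.004, 0, 0], [0, 0.0005, -0.006, 0, 0], [0, 0, 0, 0.03, 0], [0, 0.005, -0.005, 0.03, 0], [0, 0.005, -0.005, 0.03, 0], [0, 0.005, 0, 0.03, 0], [0, 0.005, 0, 0, 0], [0, 0, 0, 0, 0]]])

```text
time: 39.05
tool_pos: [0.5665, 0.0455, 0.173]
tool_rot: [0.001, 0.678, 0.735, 0.001]
contact_force: [-0.1, -0.3, 0.2]
gripper_width: 0.002
grasp_force: 0.0
```

```bash
python3 - <<'E'
from h import *
rep(); f=wrist(); px=f["pixels"]
x=cv2.resize(px[0:260,130:450],None,fx=2.3,fy=2.3,interpolation=cv2.INTER_CUBIC); cv2.imwrite("pics/w7.png",x[...,::-1])
C=cloud(f); h=C[...,2]*1e3; J=tojig(C)*1e3
for y in range(-35,70,10):
    k=(abs(J[...,1]-y)<3)&(abs(h-42.5)<2.2)&(abs(J[...,0])<62); a=J[...,0][k]; print(y,np.percentile(a,[1,99]).round(1) if len(a) else 0,end=' | ')
k=(h>46)&(h<54)&(J[...,0]>40)&(J[...,0]<75)&(J[...,1]<40)&(J[...,1]>-30); print("\npin",J[k].mean(0),J[k].min(0),J[k].max(0),k.sum())
E
```

```text
39.05 tcp [0.5665 0.0455 0.173 ] jig [ 21.3 -77. ] closing dir deg 4.65 F [-0.1 -0.3  0.2] w 0.0
-35 [-46.8  50.7] | -25 [-47.2  50.6] | -15 [-47.2  50.6] | -5 [-47.1  50.3] | 5 [-47.3  50.8] | 15 [-47.2  51. ] | 25 [-47.1  50.5] | 35 [-47.2  50.8] | 45 [-47.3  50.6] | 55 [-47.3  50.9] | 65 0 | 
pin [57.15639008 12.90814187] [51.71622963  7.34843564] [62.86661831 18.52438213] 242
```

View pics/w7.png

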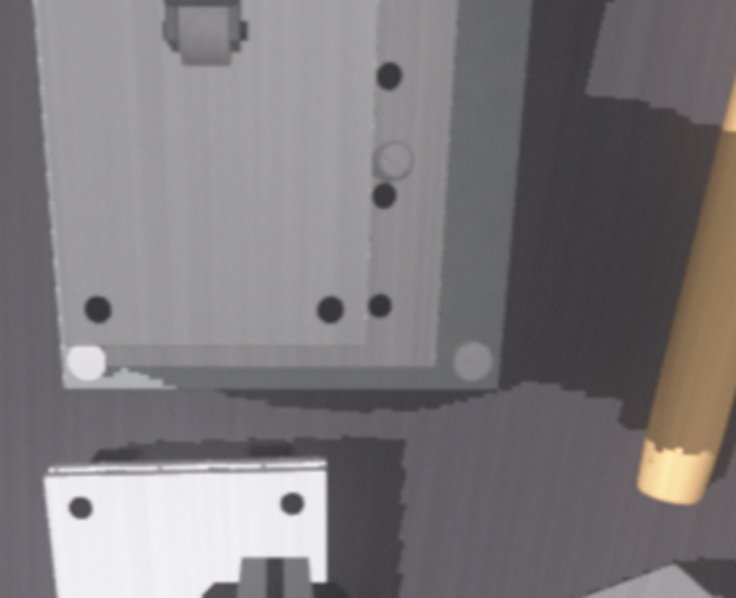

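The last view shows the blank square on the bed with its right edge against the pin at (392,160). The roller is on it at (205,35), the stack lies undisturbed at the bottom, and the gripper is clear. Handing in.

```bash
python3 -c "
from h import *
print(manip.job_done())"
```

```text
the job is handed in; nothing more can be done
None
```

I slid the blank onto the jig under the hold-down and pushed it against the end stop (about 8 N at most) and the side pin (about 7 N). In the last view it sits square and the rest of the stack looks undisturbed; early on, the fingertip rode up onto the blank's top face and I had to back off and push again lower. The job is handed in, and no verdict was shown.

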